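# Assemble the spindle stack of the wood carver's sander

### The arm

A 7-joint arm with a two-finger parallel gripper is mounted at the origin on the work surface. World frame = base frame: x ahead of the robot, y to its left, z up, the work surface at z = 0. Lengths are in m, angles in rad, forces in N, time in s.
With the tool pointing down it reaches from about 0.425 to 0.825 m from the base axis. Payload 3.6 kg.
Tool frame: the origin (TCP) lies midway between the tips of the shut fingers; the grasp point (between the pads) lies 19 mm behind it; z points along the fingers, y is the line along which they close (so a half turn about z gives the same grasp; the last joint's range is limited). The gripper opens to 93 mm and grips with 3 to 60 N. Pads are 15 mm wide; open, the fingers measure 128 mm over their backs; the gripper's body (75 mm by 188 mm) begins 65 mm behind the grasp point.
Start: joints at [1.294, 0.615, -0.013, 1.423, 0.008, 1.103, -0.04], TCP at [0.161, -0.63, 0.219] pointing down, gripper open.
Joint ranges: [-3.12, 3.12], [-0.3, 2.06], [-1.34, 1.32], [0.26, 2.42], [-1.36, 4.5], [0.01, 1.98], [-2.84, 2.84]. Speed limits (rad/s): [2.79, 2.79, 3.14, 3.14, 3.14, 3.14, 3.14].

### API

Orientations are given as a rotation vector (axis times angle).
In Python, from plant import telemetry, viewer, ctrl gives the robot as it stands.
- The arm moves only by the tool step_arm, never from a script. Its argument "series" is a list of rows, each an object with "travel": the shift along the tool's x, y, z in mm, a list of three; "rotation": the turn, a rotation vector about the tool's x, y, z in rad, a list of three; "claw": the closure, from 0 (fully open) to 1 (shut). In form: [{"travel": [x, y, z], "rotation": [wx, wy, wz], "claw": claw}, ...]. A call has exactly 5 rows; each row shifts and turns the commanded pose from where the row before left it, along the tool's axes as they then stand; what a row does not reach is not made up. A row lasts 1/10 s, in which the tool goes at most 50 mm and 8.59 degrees, less where a joint would pass 70% of its speed; a pose out of reach is approached as far as the arm can. A call is refused whole if a number of a shift passes 50 or a number of a turn 0.15, either way. A call with a gripper value outside its range is refused whole. The fingers move at their own pace and stop on an object; "force" is the grip in N (left out, the last holds). Time passes only in rows, so rows that do not move let the fingers close, or fill a call up. It gives the time, the measured TCP pose, the force, the opening and the grip force at its end, in the units of the state.
- telemetry.get_obs(): the state, without advancing time (a new reading comes with each control period).
- viewer.read_camera(name): name is "scene" or "top"; returns the picture (384x512x3 uint8, red, green, blue); there is no depth.
- viewer.calibration(name): a dict with "mtx" (3x3 intrinsics, pixels), "eye" and "rotation" of the camera in the world. Camera axes: x right, y up, looking along -z (the intrinsics and any distortion apply to the point x, -y, -z); pixel columns grow to the right and rows downward; lengths in m; the calibration is good to about 2 mm. A picture is of the moment at which its call begins. calibration takes no time and is no camera call.
- ctrl.close_job(): hands the job in; it is judged then, once.
The state is a dict: "t": time; "joint_pos": joint angles; "joint_velocities": joint speeds; "effort": joint torques, N m; "ee_pos": TCP position; "orientation": TCP orientation; "ft_force": force on the tool from outside, world axes, zero at the start; "moment": the same for the moment, N m; "finger_gap": opening from 0.0 (shut) to 1.0 (fully open); "finger_force": force on a finger pad.
Only numpy, scipy, OpenCV 4.12 (cv2) and the standard library are available. Lean on these libraries where they do the work, as an engineer would, in place of code of your own. Each camera call takes 0.05 s, during which the arm holds its last target. There are 200 camera calls.

### The job

Fit the loose parts onto the upright spindle of the green bench sander, on top of its flap wheel: first the spacer sleeve, then the flat washer, and last the knurled retainer cap with its open end down. Push each one fully home so that the stack sits without gaps, let go, and leave the mallet, tape measure and jar where they are.

Things in the scene. Friction and masses are not known exactly. Their poses are not given: they have to be found in the camera images.
- spindle_seat (a point): The round steel face (60 mm across) on top of the brown flap wheel of the bench sander, on the spindle's axis, 95 mm above the bench; z points up along the spindle. The sander is fixed to the bench: a green housing 150 x 150 x 45 mm and above it the flap wheel, 122 mm across, whose top is 5 mm below the seat. The wheel does not turn. From the seat the plain steel spindle, 14 mm thick, rises 54 mm; its top 8 mm taper to 6 mm thick.
- spindle_tip (a point): The top end of the spindle, 54 mm above the seat.
- spacer_mid (a point): Centre (half-way up, on the bore's axis) of the spacer sleeve: a plain aluminium tube, 34 mm outside, 19 mm bore, 30 mm tall, standing upright on the bench. z is its axis. Both ends are alike.
- washer_mid (a point): Centre (half-way up, on the bore's axis) of the thick flat steel washer: 56 mm outside, 19 mm bore, 6 mm thick, lying flat on the bench. z is its axis. Both faces are alike.
- retainer_mid (a point): Centre (half-way up, on the axis) of the retainer: a dark steel knurled cap, 40 mm across and 34 mm tall, standing on the bench with its open end down. A plain hole, 19 mm wide and 24 mm deep, goes up into it from below; the top is closed. z is its axis and points to the closed end. It slips on without turning; seated, it rests on the washer and the spindle does not touch the hole's end.
- tape: Bystander: yellow tape measure, 70 x 34 x 62 mm tall; origin at the centre of its underside.
- mallet: Bystander: wooden carver's mallet lying down, about 235 mm long along its x, head 66 mm thick and 85 mm wide at its +x end; origin on the bench, 100 mm from the head's axis towards the handle.
- wax_jar: Bystander: amber glass jar with a steel cap, 64 mm across, 75 mm tall; origin at the centre of its underside.
Mind the look-alikes: they are no part of the job. Leave any blue or red look-alike of the part that bears retainer_mid alone.

How it is judged:
By the outcome, as a careful person would: the job done as asked, in the order asked, and still so for the second after the job is handed in, with the robot touching nothing.
It also fails if it takes over 72 s, if anything falls off the work surface, if the arm or the gripper's body presses on something with over 40 N, if the wrist force passes 120 N, or if a joint passes its speed limit or range.

## Working session

There is one attempt and no reset: what is moved stays moved. The work goes in short steps, Python scripts to look and compute and a tool call to move; the robot and the scene stay as the last step left them, time stands still between calls to the robot, and variables do not carry over. Pictures are saved under pics/ and viewed, at most 10 in all, crops included, and the job is handed in when it is done.

Besides the shell and the picture viewer there is one more tool, called after "Call:" by a JSON object that holds its "op" and its "data". step_arm: Moves the arm, as the interface text tells. Its arguments: {"type":"object","properties":{"series":{"type":"array","items":{"type":"object","properties":{"travel":{"type":"array","items":{"type":"number"}},"rotation":{"type":"array","items":{"type":"number"}},"claw":{"type":"number"}}}},"force":{"type":"number"}},"required":["series"]}

```bash
mkdir -p pics; cat > h.py <<'E'
import numpy as np, cv2
from plant import telemetry, viewer, ctrl
from scipy.spatial.transform import Rotation as R
def snap(n,f=None):
    im=viewer.read_camera(n)
    if f: cv2.imwrite('pics/'+f,im[:,:,::-1])
    return im
def ray(n,u,v):
    c=viewer.calibration(n); d=np.linalg.inv(np.array(c['mtx']))@[u,v,1]
    M=np.array(c['rotation']); M=M if M.shape==(3,3) else R.from_rotvec(M).as_matrix()
    return np.array(c['eye']), M@[d[0],-d[1],-d[2]]
def onz(n,u,v,z):
    e,d=ray(n,u,v); return e+d*(z-e[2])/d[2]
def proj(n,p):
    c=viewer.calibration(n); M=np.array(c['rotation']); M=M if M.shape==(3,3) else R.from_rotvec(M).as_matrix()
    q=M.T@(np.array(p)-c['eye']); q=np.array(c['mtx'])@[q[0],-q[1],-q[2]]; return q[:2]/q[2]
E
python3 - <<'E'
from h import *
a=snap('top','t0.png'); b=snap('scene','s0.png')
for n in('top','scene'):print(viewer.calibration(n))
print(telemetry.get_obs())
E
```

```text
{'mtx': array([[465.694694  ,   0.        , 260.89917288],
       [  0.        , 465.694694  , 197.79406017],
       [  0.        ,   0.        ,   1.        ]]), 'eye': array([ 0.39561164, -0.0382962 ,  1.63446067]), 'rotation': array([ 0.09134584, -0.09866244, -1.58310352])}
{'mtx': array([[393.78388108,   0.        , 262.90352581],
       [  0.        , 393.78388108, 192.40747024],
       [  0.        ,   0.        ,   1.        ]]), 'eye': array([ 1.37339572, -0.63212169,  0.74292456]), 'rotation': array([0.91695865, 0.4716824 , 0.84297499])}
{'t': 0.1, 'joint_pos': array([ 1.29450295,  0.61580907, -0.01261816,  1.424725  ,  0.00812121,
        1.10341246, -0.040398  ]), 'joint_velocities': array([-9.92586623e-04, -1.98872983e-03, -1.92981520e-04, -4.27412568e-03,
        8.41578730e-04, -2.58493039e-04, -9.15823620e-05]), 'effort': array([ 5.04061027e-04, -4.60042119e+01,  2.09658179e-01, -1.66246605e+01,
       -6.12284825e-02,  1.68909651e-02,  1.14464369e-04]), 'ee_pos': array([ 0.16051261, -0.62913496,  0.21761027]), 'orientation': array([-3.11484462e+00, -3.91193216e-01,  5.22740381e-04]), 'ft_force': array([ 0.28473083, -0.79482663, -0.11457427]), 'moment': array([-0.00688366,  0.03150263, -0.02284268]), 'finger_force': 0.0, 'finger_gap': 1.0016464582877487}
```

View pics/t0.png

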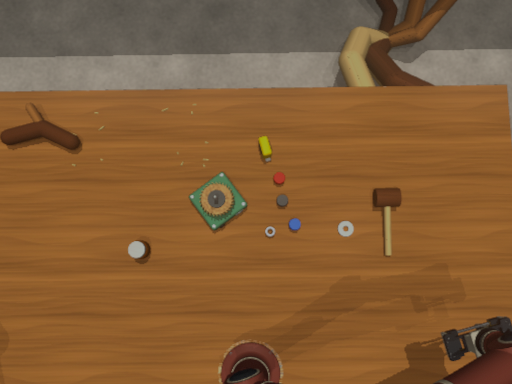

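View pics/s0.png

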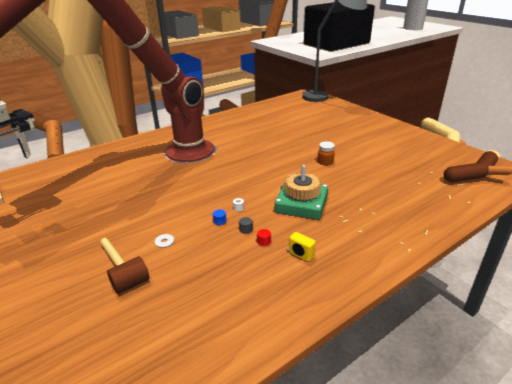

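The top view shows the sander at about (217,199), the spacer at (270,231), the washer at (346,229) and the dark retainer at (282,201). The blue cap at (295,224) and the red cap at (280,178) are look-alikes. The tape is at (265,148), the mallet at (387,215) and the jar at (137,249).

```bash
python3 - <<'E'
from h import *
a=cv2.imread('pics/t0.png'); b=cv2.imread('pics/s0.png')
c1=cv2.resize(a[160:250,190:370],None,fx=4,fy=4,interpolation=cv2.INTER_CUBIC)
c2=cv2.resize(b[155:255,145:345],None,fx=4,fy=4,interpolation=cv2.INTER_CUBIC)
cv2.imwrite('pics/c1.png',c1);cv2.imwrite('pics/c2.png',c2)
def blob(im,box,f):
    x0,y0,x1,y1=box; s=8
    c=cv2.resize(im[y0:y1,x0:x1],None,fx=s,fy=s,interpolation=cv2.INTER_CUBIC)
    h=cv2.cvtColor(c,cv2.COLOR_BGR2HSV).astype(int); m=f(h).astype(np.uint8)
    cs,_=cv2.findContours(m,cv2.RETR_EXTERNAL,cv2.CHAIN_APPROX_NONE)
    k=max(cs,key=cv2.contourArea); e=cv2.fitEllipse(cv2.convexHull(k))
    bb=cv2.boundingRect(k)
    return (np.array(e[0])+.5)/s-.5+[x0,y0],np.array(e[1])/s,[bb[0]/s+x0,bb[1]/s+y0,bb[2]/s,bb[3]/s]
grey=lambda h:(h[...,1]<90)&(h[...,2]>110)
dark=lambda h:(h[...,2]<95)&(h[...,1]<140)
for nm,box,f,z in(('spacer',(262,222,279,241),grey,.03),('washer',(334,218,358,240),grey,.006),('ret',(273,192,292,210),dark,.034),('seat',(203,187,231,213),lambda h:(h[...,1]<80),.095)):
    c,ax,bb=blob(a,box,f); print(nm,c,ax,bb,onz('top',*c,z),'exp px/mm',.4657/(1.634-z))
E
```

```text
spacer [269.74781704 231.05108261] [10.35774136 10.60640144] [265.0, 226.125, 10.5, 10.75] [ 0.47452148 -0.07595277  0.03      ] exp px/mm 0.29033665835411476
washer [345.2519846  228.28024197] [16.1170845  16.39927673] [337.625, 220.875, 16.25, 16.0] [ 0.48156082 -0.34072212  0.006     ] exp px/mm 0.2860565110565111
ret [281.85564327 200.6348505 ] [11.01302052 11.44983196] [276.625, 195.625, 11.25, 11.0] [ 0.57880546 -0.11953007  0.034     ] exp px/mm 0.2910625
seat [216.05298328 198.40007877] [16.8970871  17.04047585] [208.125, 190.5, 17.0, 16.875] [0.58242071 0.10244142 0.095     ] exp px/mm 0.3025990903183886
```

View pics/c1.png

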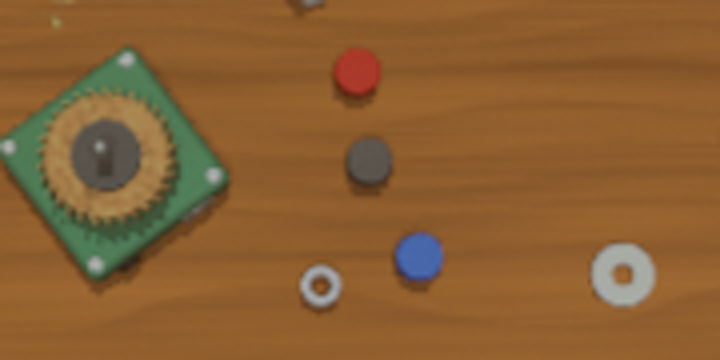

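View pics/c2.png

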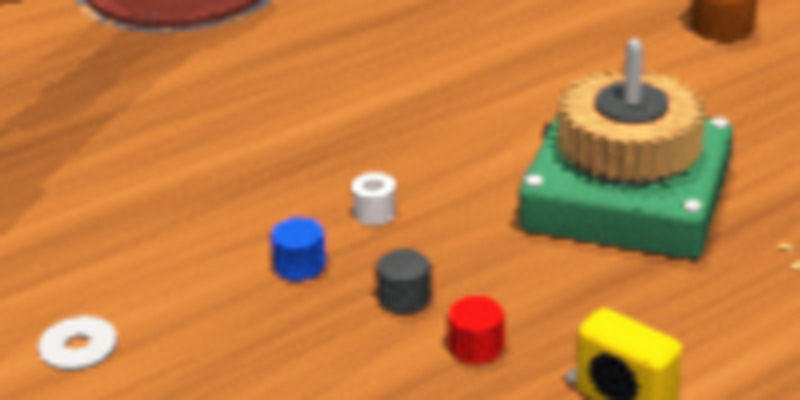

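The top crop gives clean shapes at the expected sizes, and the scene crop shows the same layout with the spindle tip near scene px (303.5,165.5). I'll move toward the spacer next.

Call:
{"op": "step_arm", "data": {"series": [{"travel": [0,0,0],"rotation": [0,0,0.125],"claw": 0.3},{"travel": [0,0,0],"rotation": [0,0,0.125],"claw": 0.3},{"travel": [22,-40,0],"rotation": [0,0,0],"claw": 0.3},{"travel": [22,-40,0],"rotation": [0,0,0],"claw": 0.3},{"travel": [22,-40,0],"rotation": [0,0,0],"claw": 0.3}], "force": 30}}

```text
t: 0.6
ee_pos: [0.2272, -0.508, 0.218]
orientation: [-3.14, 0.001, 0.0]
ft_force: [0.6, 0.1, 0.2]
finger_gap: 0.705
finger_force: 0.0
```

Call:
{"op": "step_arm", "data": {"series": [{"travel": [24,-42,0],"rotation": [0,0,0],"claw": 0.3},{"travel": [24,-42,0],"rotation": [0,0,0],"claw": 0.3},{"travel": [24,-42,0],"rotation": [0,0,0],"claw": 0.3},{"travel": [24,-42,0],"rotation": [0,0,0],"claw": 0.3},{"travel": [24,-42,0],"rotation": [0,0,0],"claw": 0.3}]}}

```text
t: 1.1
ee_pos: [0.3472, -0.2979, 0.2185]
orientation: [-3.141, 0.001, 0.0]
ft_force: [0.8, 0.3, 0.1]
finger_gap: 0.7
finger_force: 0.0
```

```bash
cat >> h.py <<'E'
def to(x,y,z):
    o=telemetry.get_obs(); M=R.from_rotvec(o['orientation']).as_matrix()
    print('t',round(o['t'],2),'tcp',np.round(o['ee_pos']*1000,1),'gap',round(o['finger_gap']*93,1),'F',np.round(o['ft_force'],1),'gf',round(o['finger_force'],1))
    print('tool axes',np.round(M.T,3).tolist(),'rotfix tool',np.round((R.from_matrix(M).inv()*R.from_matrix(np.diag([1,-1,-1]))).as_rotvec(),4),'travel mm',np.round(M.T@(np.array([x,y,z])-o['ee_pos'])*1000,1))
E
python3 - <<'E'
from h import *
for p in([.5824,.1024,.149],[.5824,.1024,.095],[.4745,-.076,.03],[.4816,-.3407,.006],[.5788,-.1195,.034]): print(np.round((proj('scene',p)-[145,155])*4,1))
to(.4745,-.076,.06)
E
```

```text
[628.5  40.9]
[625.6 100.5]
[367.2 185. ]
[ 71.3 341.3]
[395.7 262.5]
t 1.1 tcp [ 347.2 -297.9  218.5] gap 65.1 F [0.8 0.3 0.1] gf 0.0
tool axes [[1.0, -0.0, -0.0], [-0.0, -1.0, -0.0], [-0.0, 0.0, -1.0]] rotfix tool [-0.0003  0.0002 -0.0004] travel mm [ 127.2 -221.9  158.6]
```

Call:
{"op": "step_arm", "data": {"series": [{"travel": [25.4,-44.4,10],"rotation": [0,0,0],"claw": 0.3},{"travel": [25.4,-44.4,10],"rotation": [0,0,0],"claw": 0.3},{"travel": [25.4,-44.4,30],"rotation": [0,0,0],"claw": 0.3},{"travel": [25.4,-44.4,40],"rotation": [0,0,0],"claw": 0.3},{"travel": [25.4,-44.4,48],"rotation": [0,0,0],"claw": 0.3}]}}

```text
t: 1.6
ee_pos: [0.456, -0.1096, 0.1087]
orientation: [3.142, 0.001, 0.004]
ft_force: [0.5, -0.9, 0.9]
finger_gap: 0.699
finger_force: 0.0
```

```bash
python3 - <<'E'
from h import *
to(.4745,-.076,.006)
a=snap('top')[:,:,::-1]; b=snap('scene')[:,:,::-1]
c=np.hstack([cv2.resize(x,(400,400),interpolation=cv2.INTER_CUBIC) for x in(a[196:266,235:305],b[160:230,195:265])])
cv2.imwrite('pics/g1.png',c)
o=telemetry.get_obs()['ee_pos']; print((proj('top',o)-[235,196])*400/70,(proj('scene',o)-[195,160])*400/70+[400,0])
E
```

```text
t 1.6 tcp [ 456.  -109.6  108.7] gap 65.0 F [ 0.5 -0.9  0.9] gf 0.0
tool axes [[1.0, 0.001, 0.002], [0.001, -1.0, 0.0], [0.002, -0.0, -1.0]] rotfix tool [ 0.0001 -0.0024  0.0007] travel mm [ 18.3 -33.6 102.7]
[252.34841701 228.50578851] [567.95867056 123.180708  ]
```

View pics/g1.png

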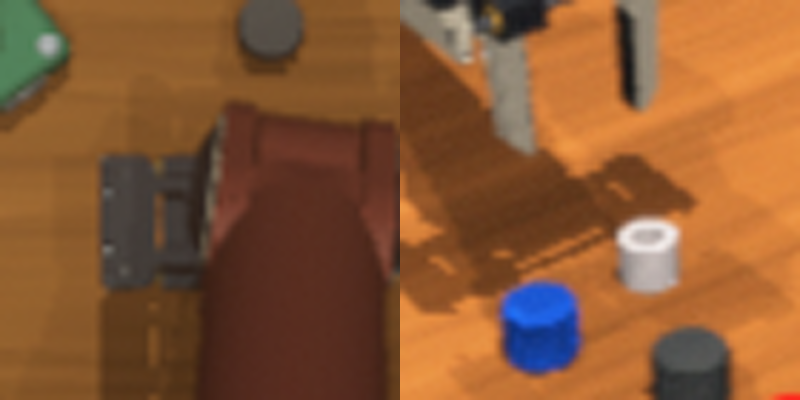

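The scene half of the picture shows the open fingers with tips at about (525,150) and (640,105), up and left of the spacer at (648,235). The arm hides the spacer in the top view. The scene camera's column bias of about 1.5 px looks constant, so I'll trust the top-view positions.

Call:
{"op": "step_arm", "data": {"series": [{"travel": [18.3,-33.6,10],"rotation": [0,0,0],"claw": 0.3},{"travel": [0,0,30],"rotation": [0,0,0],"claw": 0.3},{"travel": [0,0,32],"rotation": [0,0,0],"claw": 0.3},{"travel": [0,0,15],"rotation": [0,0,0],"claw": 0.3},{"travel": [0,0,15],"rotation": [0,0,0],"claw": 0.3}]}}

```text
t: 2.2
ee_pos: [0.4724, -0.0786, 0.0064]
orientation: [3.141, -0.002, -0.002]
ft_force: [-0.3, -0.6, 0.6]
finger_gap: 0.7
finger_force: 0.0
```

Call:
{"op": "step_arm", "data": {"series": [{"travel": [0,0,0],"rotation": [0,0,0],"claw": 0.3},{"travel": [0,0,0],"rotation": [0,0,0],"claw": 0.8},{"travel": [0,0,0],"rotation": [0,0,0],"claw": 0.8},{"travel": [0,0,0],"rotation": [0,0,0],"claw": 0.8},{"travel": [0,0,0],"rotation": [0,0,0],"claw": 0.8}]}}

```text
t: 2.7
ee_pos: [0.4734, -0.0778, 0.0079]
orientation: [-3.142, 0.0, -0.002]
ft_force: [0.7, -0.3, 0.8]
finger_gap: 0.406
finger_force: 0.2
```

```bash
python3 - <<'E'
from h import *
to(.5824,.1024,.19)
E
```

```text
t 2.7 tcp [473.4 -77.8   7.9] gap 37.7 F [ 0.7 -0.3  0.8] gf 0.2
tool axes [[1.0, -0.0, 0.001], [-0.0, -1.0, -0.0], [0.001, 0.0, -1.0]] rotfix tool [-0.     -0.0014 -0.0002] travel mm [ 109.3 -180.2 -181.9]
```

Call:
{"op": "step_arm", "data": {"series": [{"travel": [0,0,0],"rotation": [0,0,0],"claw": 0.9},{"travel": [0,0,0],"rotation": [0,0,0],"claw": 0.9},{"travel": [0,0,0],"rotation": [0,0,0],"claw": 0.9},{"travel": [0,0,0],"rotation": [0,0,0],"claw": 0.9},{"travel": [0,0,0],"rotation": [0,0,0],"claw": 0.9}]}}

```text
t: 3.2
ee_pos: [0.4733, -0.0777, 0.0078]
orientation: [-3.142, -0.0, -0.002]
ft_force: [0.2, 0.4, 6.1]
finger_gap: 0.367
finger_force: 30.0
```

```bash
python3 - <<'E'
from h import *
to(.4745,-.076,.006)
to(.5824,.1024,.19)
E
```

```text
t 3.2 tcp [473.3 -77.7   7.8] gap 34.1 F [0.2 0.4 6.1] gf 30.0
tool axes [[1.0, 0.0, 0.001], [0.0, -1.0, -0.0], [0.001, 0.0, -1.0]] rotfix tool [-0.     -0.0011  0.0001] travel mm [ 1.2 -1.7  1.8]
t 3.2 tcp [473.3 -77.7   7.8] gap 34.1 F [0.2 0.4 6.1] gf 30.0
tool axes [[1.0, 0.0, 0.001], [0.0, -1.0, -0.0], [0.001, 0.0, -1.0]] rotfix tool [-0.     -0.0011  0.0001] travel mm [ 109.3 -180.1 -182.1]
```

Call:
{"op": "step_arm", "data": {"series": [{"travel": [0,0,-30],"rotation": [0,0,0],"claw": 0.9},{"travel": [0,0,-45],"rotation": [0,0,0],"claw": 0.9},{"travel": [0,0,-40],"rotation": [0,0,0],"claw": 0.9},{"travel": [21.6,-36,-15],"rotation": [0,0,0],"claw": 0.9},{"travel": [21.6,-36,-15],"rotation": [0,0,0],"claw": 0.9}]}}

```text
t: 3.7
ee_pos: [0.5165, -0.0066, 0.1538]
orientation: [3.141, -0.007, 0.003]
ft_force: [0.6, 0.4, -1.5]
finger_gap: 0.364
finger_force: 30.0
```

Call:
{"op": "step_arm", "data": {"series": [{"travel": [21.6,-36,-15],"rotation": [0,0,0],"claw": 0.9},{"travel": [21.6,-36,-15],"rotation": [0,0,0],"claw": 0.9},{"travel": [21.6,-36,-7],"rotation": [0,0,0],"claw": 0.9},{"travel": [0,0,0],"rotation": [0,0,0],"claw": 0.9},{"travel": [0,0,0],"rotation": [0,0,0],"claw": 0.9}]}}

```text
t: 4.2
ee_pos: [0.5803, 0.103, 0.1884]
orientation: [3.141, 0.003, -0.003]
ft_force: [-0.3, -0.0, -1.5]
finger_gap: 0.366
finger_force: 30.0
```

```bash
python3 - <<'E'
from h import *
to(.5812,.1015,.19)
a=snap('top')[:,:,::-1]; b=snap('scene')[:,:,::-1]
c=np.hstack([cv2.resize(x,(400,400),interpolation=cv2.INTER_CUBIC) for x in(a[165:235,180:250],b[130:210,263:343])])
cv2.imwrite('pics/g2.png',c)
o=telemetry.get_obs()['ee_pos']+[.0012,0,0]; print('spacer bottom pred',(proj('scene',o-[0,0,.008])-[263,130])*5+[402,2])
print('tip pred',(proj('scene',[.5824,.1024,.149])-[263,130])*5+[402,2])
E
```

```text
t 4.2 tcp [580.3 103.  188.4] gap 34.1 F [-0.3 -0.  -1.5] gf 30.0
tool axes [[1.0, 0.002, -0.002], [0.002, -1.0, 0.0], [-0.002, -0.0, -1.0]] rotfix tool [0.0005 0.0016 0.0021] travel mm [ 0.9  1.5 -1.6]
spacer bottom pred [595.74418851 133.42074613]
tip pred [597.61684897 178.11058346]
```

View pics/g2.png

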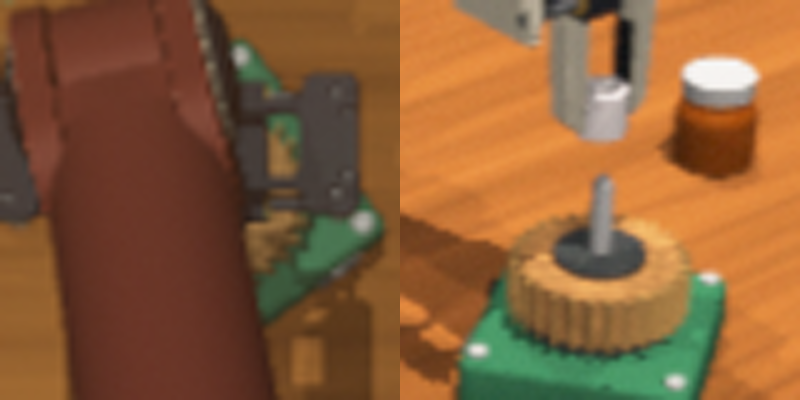

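The scene half shows the spindle tip at (602,178) and the held spacer's axis at about column 601, right edge 627. Both match the prediction with the same bias, so the alignment is within about 1–2 mm. I'll make a small correction and lower.

Call:
{"op": "step_arm", "data": {"series": [{"travel": [0.9,1.0,0],"rotation": [0,0,0],"claw": 0.9},{"travel": [0,0,15],"rotation": [0,0,0],"claw": 0.9},{"travel": [0,0,12],"rotation": [0,0,0],"claw": 0.9},{"travel": [0,0,8],"rotation": [0,0,0],"claw": 0.9},{"travel": [0,0,5],"rotation": [0,0,0],"claw": 0.9}]}}

```text
t: 4.8
ee_pos: [0.5816, 0.1016, 0.1486]
orientation: [-3.14, 0.001, 0.001]
ft_force: [-0.6, 1.9, 2.3]
finger_gap: 0.371
finger_force: 30.0
```

Call:
{"op": "step_arm", "data": {"series": [{"travel": [0,0,5],"rotation": [0,0,0],"claw": 0.9},{"travel": [0,0,5],"rotation": [0,0,0],"claw": 0.9},{"travel": [0,0,5],"rotation": [0,0,0],"claw": 0.9},{"travel": [0,0,0],"rotation": [0,0,0],"claw": 0.9},{"travel": [0,0,0],"rotation": [0,0,0],"claw": 0.9}]}}

```text
t: 5.3
ee_pos: [0.5815, 0.102, 0.1337]
orientation: [-3.141, -0.001, 0.001]
ft_force: [-0.2, 3.1, -2.0]
finger_gap: 0.367
finger_force: 30.0
```

Call:
{"op": "step_arm", "data": {"series": [{"travel": [0,-1.0,5],"rotation": [0,0,0],"claw": 0.9},{"travel": [0,0,8],"rotation": [0,0,0],"claw": 0.9},{"travel": [0,0,8],"rotation": [0,0,0],"claw": 0.9},{"travel": [0,0,4],"rotation": [0,0,0],"claw": 0.9},{"travel": [0,0,2],"rotation": [0,0,0],"claw": 0.9}]}}

```text
t: 5.8
ee_pos: [0.5816, 0.1021, 0.1065]
orientation: [3.141, -0.0, -0.001]
ft_force: [-0.7, 2.3, 1.0]
finger_gap: 0.366
finger_force: 30.0
```

Call:
{"op": "step_arm", "data": {"series": [{"travel": [0,0,2],"rotation": [0,0,0],"claw": 0.9},{"travel": [0,0,1],"rotation": [0,0,0],"claw": 0.9},{"travel": [0,0,1],"rotation": [0,0,0],"claw": 0.9},{"travel": [0,0,0],"rotation": [0,0,0],"claw": 0.9},{"travel": [0,0,0],"rotation": [0,0,0],"claw": 0.9}]}}

```text
t: 6.3
ee_pos: [0.5818, 0.1022, 0.1031]
orientation: [-3.142, 0.0, -0.0]
ft_force: [-0.6, 2.1, 0.1]
finger_gap: 0.364
finger_force: 30.0
```

Call:
{"op": "step_arm", "data": {"series": [{"travel": [0,0,1],"rotation": [0,0,0],"claw": 0.9},{"travel": [0,0,1],"rotation": [0,0,0],"claw": 0.9},{"travel": [0,0,0],"rotation": [0,0,0],"claw": 0.9},{"travel": [0,0,0],"rotation": [0,0,0],"claw": 0.9},{"travel": [0,0,0],"rotation": [0,0,0],"claw": 0.9}]}}

```text
t: 6.8
ee_pos: [0.5818, 0.1023, 0.1028]
orientation: [-3.141, 0.0, -0.001]
ft_force: [-3.2, 2.5, 8.3]
finger_gap: 0.365
finger_force: 30.0
```

Call:
{"op": "step_arm", "data": {"series": [{"travel": [0,0,0],"rotation": [0,0,0],"claw": 0.2},{"travel": [0,0,0],"rotation": [0,0,0],"claw": 0.2},{"travel": [0,0,0],"rotation": [0,0,0],"claw": 0.2},{"travel": [0,0,0],"rotation": [0,0,0],"claw": 0.2},{"travel": [0,0,0],"rotation": [0,0,0],"claw": 0.2}]}}

```text
t: 7.3
ee_pos: [0.5819, 0.1018, 0.1009]
orientation: [3.141, -0.001, -0.0]
ft_force: [0.6, -0.4, 0.5]
finger_gap: 0.744
finger_force: 0.0
```

Call:
{"op": "step_arm", "data": {"series": [{"travel": [0,0,-45],"rotation": [0,0,0],"claw": 0.15},{"travel": [0,0,-45],"rotation": [0,0,0],"claw": 0.15},{"travel": [-10,44,-10],"rotation": [0,0,0],"claw": 0.15},{"travel": [-10,44,0],"rotation": [0,0,0],"claw": 0.15},{"travel": [-10,44,0],"rotation": [0,0,0],"claw": 0.15}]}}

```text
t: 7.8
ee_pos: [0.5518, -0.0312, 0.2019]
orientation: [3.141, 0.001, 0.003]
ft_force: [0.8, -1.2, -0.9]
finger_gap: 0.848
finger_force: 0.0
```

Call:
{"op": "step_arm", "data": {"series": [{"travel": [-10,44,0],"rotation": [0,0,0],"claw": 0.15},{"travel": [-10,44,0],"rotation": [0,0,0],"claw": 0.15},{"travel": [-10,44,0],"rotation": [0,0,0],"claw": 0.15},{"travel": [-10,44,0],"rotation": [0,0,0],"claw": 0.15},{"travel": [-10,44,10],"rotation": [0,0,0],"claw": 0.15}]}}

```text
t: 8.3
ee_pos: [0.5021, -0.2521, 0.1923]
orientation: [3.14, -0.0, 0.005]
ft_force: [1.3, -0.4, -0.1]
finger_gap: 0.847
finger_force: 0.0
```

Call:
{"op": "step_arm", "data": {"series": [{"travel": [-10,44,20],"rotation": [0,0,0],"claw": 0.15},{"travel": [-10,44,20],"rotation": [0,0,0],"claw": 0.15},{"travel": [0,0,40],"rotation": [0,0,0],"claw": 0.15},{"travel": [0,0,30],"rotation": [0,0,0],"claw": 0.15},{"travel": [0,0,0],"rotation": [0,0,0],"claw": 0.15}]}}

```text
t: 8.8
ee_pos: [0.4785, -0.3362, 0.0769]
orientation: [-3.136, 0.001, 0.013]
ft_force: [-0.5, 0.8, 1.1]
finger_gap: 0.854
finger_force: 0.0
```

```bash
python3 - <<'E'
from h import *
to(.4816,-.3407,.002)
E
```

```text
t 8.8 tcp [ 478.5 -336.2   76.9] gap 79.4 F [-0.5  0.8  1.1] gf 0.0
tool axes [[1.0, -0.001, -0.008], [-0.001, -1.0, -0.006], [-0.008, 0.006, -1.0]] rotfix tool [-0.0055  0.0084 -0.0008] travel mm [ 3.8  4.9 74.9]
```

Call:
{"op": "step_arm", "data": {"series": [{"travel": [3.4,4.5,20],"rotation": [0,0,0],"claw": 0.15},{"travel": [0,0,20],"rotation": [0,0,0],"claw": 0.15},{"travel": [0,0,15],"rotation": [0,0,0],"claw": 0.15},{"travel": [0,0,0],"rotation": [0,0,0],"claw": 0.15},{"travel": [0,0,0],"rotation": [0,0,0],"claw": 0.15}]}}

```text
t: 9.3
ee_pos: [0.4858, -0.3424, 0.027]
orientation: [3.141, 0.0, 0.002]
ft_force: [0.6, 0.1, -0.1]
finger_gap: 0.853
finger_force: 0.0
```

```bash
python3 - <<'E'
from h import *
to(.4816,-.3407,.002)
E
```

```text
t 9.3 tcp [ 485.8 -342.4   27. ] gap 79.3 F [ 0.6  0.1 -0.1] gf 0.0
tool axes [[1.0, 0.0, 0.001], [0.0, -1.0, 0.001], [0.001, -0.001, -1.0]] rotfix tool [ 0.0005 -0.001   0.0003] travel mm [-4.2 -1.7 25. ]
```

Call:
{"op": "step_arm", "data": {"series": [{"travel": [-4.2,-1.7,8],"rotation": [0,0,0],"claw": 0.15},{"travel": [0,0,8],"rotation": [0,0,0],"claw": 0.15},{"travel": [0,0,7],"rotation": [0,0,0],"claw": 0.15},{"travel": [0,0,0],"rotation": [0,0,0],"claw": 0.15},{"travel": [0,0,0],"rotation": [0,0,0],"claw": 0.15}]}}

```text
t: 9.8
ee_pos: [0.4809, -0.3405, 0.0029]
orientation: [-3.141, 0.0, 0.0]
ft_force: [-0.0, -0.9, -0.3]
finger_gap: 0.849
finger_force: 0.0
```

```bash
python3 - <<'E'
from h import *
to(.4816,-.3407,.002)
E
```

```text
t 9.8 tcp [ 480.9 -340.5    2.9] gap 79.0 F [-0.  -0.9 -0.3] gf 0.0
tool axes [[1.0, -0.0, -0.0], [-0.0, -1.0, -0.0], [-0.0, 0.0, -1.0]] rotfix tool [-0.0003  0.0003 -0.0001] travel mm [0.7 0.2 0.9]
```

Call:
{"op": "step_arm", "data": {"series": [{"travel": [0.7,0,1.2],"rotation": [0,0,0],"claw": 0.15},{"travel": [0,0,0],"rotation": [0,0,0],"claw": 0.6},{"travel": [0,0,0],"rotation": [0,0,0],"claw": 0.6},{"travel": [0,0,0],"rotation": [0,0,0],"claw": 0.6},{"travel": [0,0,0],"rotation": [0,0,0],"claw": 0.6}]}}

```text
t: 10.3
ee_pos: [0.4817, -0.3405, 0.0021]
orientation: [-3.141, 0.0, -0.0]
ft_force: [0.2, -0.1, 0.8]
finger_gap: 0.578
finger_force: 30.5
```

Call:
{"op": "step_arm", "data": {"series": [{"travel": [0,0,0],"rotation": [0,0,0],"claw": 0.7},{"travel": [0,0,0],"rotation": [0,0,0],"claw": 0.7},{"travel": [0,0,0],"rotation": [0,0,0],"claw": 0.7},{"travel": [0,0,0],"rotation": [0,0,0],"claw": 0.7},{"travel": [0,0,0],"rotation": [0,0,0],"claw": 0.7}]}}

```text
t: 10.8
ee_pos: [0.4817, -0.3405, 0.0021]
orientation: [-3.141, 0.0, 0.0]
ft_force: [0.8, 0.7, 3.0]
finger_gap: 0.578
finger_force: 30.6
```

```bash
python3 - <<'E'
from h import *
to(.4816,-.3407,.002)
E
```

```text
t 10.8 tcp [ 481.7 -340.5    2.1] gap 53.7 F [0.8 0.7 3. ] gf 30.6
tool axes [[1.0, -0.0, -0.0], [-0.0, -1.0, -0.0], [-0.0, 0.0, -1.0]] rotfix tool [-0.0002  0.     -0.0001] travel mm [-0.1  0.2  0.1]
```

Call:
{"op": "step_arm", "data": {"series": [{"travel": [0,0,-10],"rotation": [0,0,0],"claw": 0.7},{"travel": [0,0,-40],"rotation": [0,0,0],"claw": 0.7},{"travel": [0,0,-45],"rotation": [0,0,0],"claw": 0.7},{"travel": [0,0,-45],"rotation": [0,0,0],"claw": 0.7},{"travel": [0,0,0],"rotation": [0,0,0],"claw": 0.7}]}}

```text
t: 11.3
ee_pos: [0.4856, -0.3436, 0.1493]
orientation: [3.133, -0.001, 0.02]
ft_force: [1.1, -0.1, -1.3]
finger_gap: 0.579
finger_force: 30.6
```

```bash
python3 - <<'E'
from h import *
to(.4816,-.3407,.19)
b=snap('scene')[:,:,::-1]; a=snap('top')[:,:,::-1]
o=telemetry.get_obs()['ee_pos']; p=proj('scene',o).astype(int); print(p)
x0,y0=p-[40,40]
c=np.hstack([cv2.resize(b[max(y0,0):y0+80,x0:x0+80],(400,400),interpolation=cv2.INTER_CUBIC),cv2.resize(b[145:225,263:343],(400,400),interpolation=cv2.INTER_CUBIC)])
cv2.imwrite('pics/g3.png',c)
E
```

```text
t 11.3 tcp [ 485.6 -343.6  149.3] gap 53.9 F [ 1.1 -0.1 -1.3] gf 30.6
tool axes [[1.0, -0.001, 0.013], [-0.001, -1.0, 0.009], [0.013, -0.009, -1.0]] rotfix tool [ 0.0086 -0.0127 -0.0007] travel mm [ -3.5  -2.5 -40.8]
[155 201]
```

View pics/g3.png

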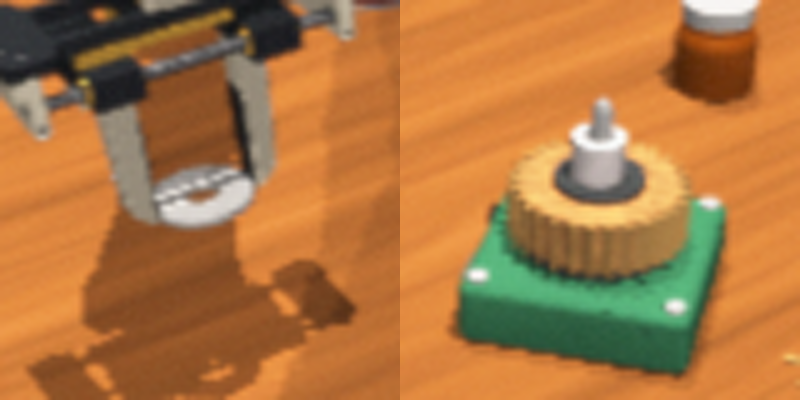

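The left half shows the washer held level between the fingers, centred at about (205,197) on the finger midline. The right half shows the spacer seated flush on the steel face at (600,165).

Call:
{"op": "step_arm", "data": {"series": [{"travel": [9,-44,-18],"rotation": [0,0,0],"claw": 0.7},{"travel": [9,-44,-18],"rotation": [0,0,0],"claw": 0.7},{"travel": [9,-44,-6],"rotation": [0,0,0],"claw": 0.7},{"travel": [9,-44,0],"rotation": [0,0,0],"claw": 0.7},{"travel": [9,-44,0],"rotation": [0,0,0],"claw": 0.7}]}}

```text
t: 11.9
ee_pos: [0.5255, -0.1187, 0.1823]
orientation: [-3.141, 0.001, 0.006]
ft_force: [0.8, 0.7, -0.4]
finger_gap: 0.581
finger_force: 30.6
```

Call:
{"op": "step_arm", "data": {"series": [{"travel": [10,-44,0],"rotation": [0,0,0],"claw": 0.7},{"travel": [10,-44,0],"rotation": [0,0,0],"claw": 0.7},{"travel": [10,-44,0],"rotation": [0,0,0],"claw": 0.7},{"travel": [10,-44,0],"rotation": [0,0,0],"claw": 0.7},{"travel": [10,-44,0],"rotation": [0,0,0],"claw": 0.7}]}}

```text
t: 12.4
ee_pos: [0.5754, 0.1008, 0.1817]
orientation: [3.14, -0.0, -0.007]
ft_force: [1.2, -0.4, -1.3]
finger_gap: 0.578
finger_force: 30.6
```

Call:
{"op": "step_arm", "data": {"series": [{"travel": [0,0,0],"rotation": [0,0,0],"claw": 0.7},{"travel": [0,0,0],"rotation": [0,0,0],"claw": 0.7},{"travel": [0,0,0],"rotation": [0,0,0],"claw": 0.7},{"travel": [0,0,0],"rotation": [0,0,0],"claw": 0.7},{"travel": [0,0,0],"rotation": [0,0,0],"claw": 0.7}]}}

```text
t: 12.9
ee_pos: [0.5766, 0.0975, 0.1838]
orientation: [3.141, -0.005, -0.001]
ft_force: [-0.8, -1.3, -1.0]
finger_gap: 0.586
finger_force: 30.6
```

```bash
python3 - <<'E'
from h import *
to(.582,.1022,.16)
E
```

```text
t 12.9 tcp [576.6  97.5 183.8] gap 54.5 F [-0.8 -1.3 -1. ] gf 30.6
tool axes [[1.0, -0.003, -0.0], [-0.003, -1.0, 0.001], [-0.0, -0.001, -1.0]] rotfix tool [ 0.0007  0.0005 -0.003 ] travel mm [ 5.4 -4.7 23.8]
```

Call:
{"op": "step_arm", "data": {"series": [{"travel": [5.4,-4.7,0],"rotation": [0,0,0],"claw": 0.7},{"travel": [0,0,10],"rotation": [0,0,0],"claw": 0.7},{"travel": [0,0,14],"rotation": [0,0,0],"claw": 0.7},{"travel": [0,0,0],"rotation": [0,0,0],"claw": 0.7},{"travel": [0,0,0],"rotation": [0,0,0],"claw": 0.7}]}}

```text
t: 13.4
ee_pos: [0.5819, 0.1041, 0.1595]
orientation: [3.142, -0.0, -0.002]
ft_force: [0.1, -0.3, -0.5]
finger_gap: 0.581
finger_force: 30.6
```

```bash
python3 - <<'E'
from h import *
to(.582,.1022,.128)
b=snap('scene')[:,:,::-1]
cv2.imwrite('pics/g4.png',cv2.resize(b[130:190,273:333],(600,600),interpolation=cv2.INTER_CUBIC))
o=telemetry.get_obs()['ee_pos']
for p in(o,[.5824,.1024,.149],[.5824,.1024,.125]): print((proj('scene',p)-[273,130])*10+5)
E
```

```text
t 13.4 tcp [581.9 104.1 159.5] gap 54.1 F [ 0.1 -0.3 -0.5] gf 30.6
tool axes [[1.0, -0.0, -0.001], [-0.0, -1.0, 0.0], [-0.001, -0.0, -1.0]] rotfix tool [ 0.0001  0.001  -0.0001] travel mm [ 0.1  1.9 31.5]
[301.88717446 324.03304489]
[296.23369793 357.22116692]
[292.97938799 424.30821319]
```

View pics/g4.png

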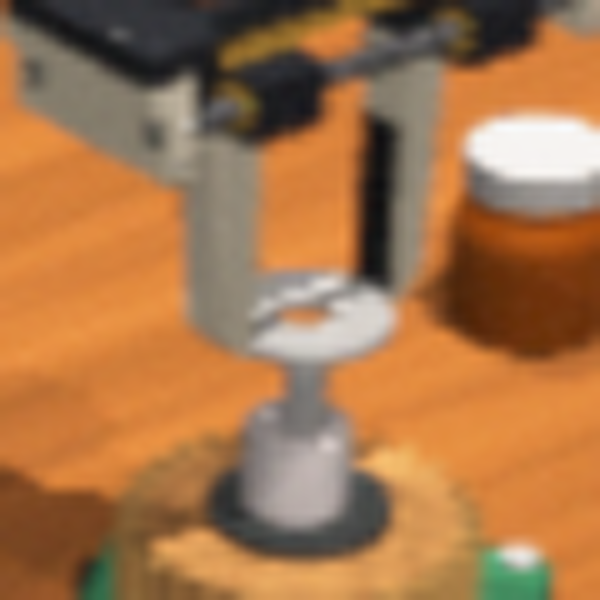

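The washer's bore is at (308,315) and the spindle is just below it at column 304. The 1.9 mm correction in y accounts for that difference. Descending.

Call:
{"op": "step_arm", "data": {"series": [{"travel": [0,1.7,0],"rotation": [0,0,0],"claw": 0.7},{"travel": [0,0,5],"rotation": [0,0,0],"claw": 0.7},{"travel": [0,0,5],"rotation": [0,0,0],"claw": 0.7},{"travel": [0,0,5],"rotation": [0,0,0],"claw": 0.7},{"travel": [0,0,3],"rotation": [0,0,0],"claw": 0.7}]}}

```text
t: 13.95
ee_pos: [0.5819, 0.1026, 0.1413]
orientation: [-3.141, 0.0, 0.001]
ft_force: [0.5, 1.3, -0.8]
finger_gap: 0.579
finger_force: 30.6
```

Call:
{"op": "step_arm", "data": {"series": [{"travel": [0,0,3],"rotation": [0,0,0],"claw": 0.7},{"travel": [0,0,3],"rotation": [0,0,0],"claw": 0.7},{"travel": [0,0,2],"rotation": [0,0,0],"claw": 0.7},{"travel": [0,0,0],"rotation": [0,0,0],"claw": 0.7},{"travel": [0,0,0],"rotation": [0,0,0],"claw": 0.7}]}}

```text
t: 14.45
ee_pos: [0.5822, 0.1025, 0.134]
orientation: [-3.141, 0.0, -0.0]
ft_force: [0.6, -0.2, -0.6]
finger_gap: 0.584
finger_force: 30.6
```

```bash
python3 - <<'E'
from h import *
to(.582,.1022,.127)
E
```

```text
t 14.45 tcp [582.2 102.5 134. ] gap 54.3 F [ 0.6 -0.2 -0.6] gf 30.6
tool axes [[1.0, -0.0, 0.0], [-0.0, -1.0, -0.0], [0.0, 0.0, -1.0]] rotfix tool [-0.0001 -0.0001 -0.0001] travel mm [-0.2  0.3  7. ]
```

No contact force, so I'll continue until it touches the spacer.

Call:
{"op": "step_arm", "data": {"series": [{"travel": [0,0,3],"rotation": [0,0,0],"claw": 0.7},{"travel": [0,0,2],"rotation": [0,0,0],"claw": 0.7},{"travel": [0,0,1],"rotation": [0,0,0],"claw": 0.7},{"travel": [0,0,1],"rotation": [0,0,0],"claw": 0.7},{"travel": [0,0,0],"rotation": [0,0,0],"claw": 0.7}]}}

```text
t: 14.95
ee_pos: [0.5821, 0.1025, 0.1271]
orientation: [-3.141, 0.0, -0.0]
ft_force: [0.5, 0.2, -0.3]
finger_gap: 0.58
finger_force: 30.6
```

Call:
{"op": "step_arm", "data": {"series": [{"travel": [0,0,1],"rotation": [0,0,0],"claw": 0.7},{"travel": [0,0,1],"rotation": [0,0,0],"claw": 0.7},{"travel": [0,0,0],"rotation": [0,0,0],"claw": 0.7},{"travel": [0,0,0],"rotation": [0,0,0],"claw": 0.7},{"travel": [0,0,0],"rotation": [0,0,0],"claw": 0.7}]}}

```text
t: 15.45
ee_pos: [0.5822, 0.1024, 0.127]
orientation: [-3.141, 0.0, -0.001]
ft_force: [-3.2, -0.5, 10.0]
finger_gap: 0.583
finger_force: 30.6
```

Call:
{"op": "step_arm", "data": {"series": [{"travel": [0,0,-1.5],"rotation": [0,0,0],"claw": 0.15},{"travel": [0,0,0],"rotation": [0,0,0],"claw": 0.15},{"travel": [0,0,0],"rotation": [0,0,0],"claw": 0.15},{"travel": [0,0,0],"rotation": [0,0,0],"claw": 0.15},{"travel": [0,0,0],"rotation": [0,0,0],"claw": 0.15}]}}

```text
t: 15.95
ee_pos: [0.5821, 0.1023, 0.1262]
orientation: [3.142, -0.0, -0.001]
ft_force: [-0.4, -0.0, 0.3]
finger_gap: 0.85
finger_force: 0.0
```

Call:
{"op": "step_arm", "data": {"series": [{"travel": [0,0,-30],"rotation": [0,0,0],"claw": 0.15},{"travel": [0,0,-30],"rotation": [0,0,0],"claw": 0.15},{"travel": [0,40,0],"rotation": [0,0,0],"claw": 0.3},{"travel": [-1,45,0],"rotation": [0,0,0],"claw": 0.3},{"travel": [-1,45,0],"rotation": [0,0,0],"claw": 0.3}]}}

```text
t: 16.45
ee_pos: [0.5802, -0.0286, 0.1867]
orientation: [3.142, 0.002, 0.001]
ft_force: [0.4, -0.1, 0.7]
finger_gap: 0.705
finger_force: 0.0
```

Call:
{"op": "step_arm", "data": {"series": [{"travel": [-1,46,0],"rotation": [0,0,0],"claw": 0.3},{"travel": [0,46,0],"rotation": [0,0,0],"claw": 0.3},{"travel": [0,0,45],"rotation": [0,0,0],"claw": 0.3},{"travel": [0,0,45],"rotation": [0,0,0],"claw": 0.3},{"travel": [0,0,25],"rotation": [0,0,0],"claw": 0.3}]}}

```text
t: 16.95
ee_pos: [0.5769, -0.1198, 0.0682]
orientation: [-3.141, 0.002, 0.008]
ft_force: [0.4, 0.2, -0.2]
finger_gap: 0.7
finger_force: 0.0
```

Call:
{"op": "step_arm", "data": {"series": [{"travel": [0,0,0],"rotation": [0,0,0],"claw": 0.3},{"travel": [0,0,0],"rotation": [0,0,0],"claw": 0.3},{"travel": [0,0,0],"rotation": [0,0,0],"claw": 0.3},{"travel": [0,0,0],"rotation": [0,0,0],"claw": 0.3},{"travel": [0,0,0],"rotation": [0,0,0],"claw": 0.3}]}}

```text
t: 17.45
ee_pos: [0.58, -0.1197, 0.073]
orientation: [3.141, -0.0, 0.004]
ft_force: [-0.7, -0.2, -0.2]
finger_gap: 0.701
finger_force: 0.0
```

```bash
python3 - <<'E'
from h import *
to(.5788,-.1195,.008)
E
```

```text
t 17.45 tcp [ 580.  -119.7   73. ] gap 65.2 F [-0.7 -0.2 -0.2] gf 0.0
tool axes [[1.0, -0.0, 0.003], [-0.0, -1.0, 0.0], [0.003, -0.0, -1.0]] rotfix tool [ 0.0004 -0.0027 -0.    ] travel mm [-1.4 -0.2 65. ]
```

Call:
{"op": "step_arm", "data": {"series": [{"travel": [-1.2,0,20],"rotation": [0,0,0],"claw": 0.3},{"travel": [0,0,20],"rotation": [0,0,0],"claw": 0.3},{"travel": [0,0,15],"rotation": [0,0,0],"claw": 0.3},{"travel": [0,0,10],"rotation": [0,0,0],"claw": 0.3},{"travel": [0,0,0],"rotation": [0,0,0],"claw": 0.3}]}}

```text
t: 17.95
ee_pos: [0.5771, -0.1194, 0.0053]
orientation: [-3.141, 0.0, 0.004]
ft_force: [0.3, -0.2, 0.8]
finger_gap: 0.7
finger_force: 0.0
```

Call:
{"op": "step_arm", "data": {"series": [{"travel": [0,0,0],"rotation": [0,0,0],"claw": 0.8},{"travel": [0,0,0],"rotation": [0,0,0],"claw": 0.8},{"travel": [0,0,0],"rotation": [0,0,0],"claw": 0.8},{"travel": [0,0,0],"rotation": [0,0,0],"claw": 0.8},{"travel": [0,0,0],"rotation": [0,0,0],"claw": 0.8}]}}

```text
t: 18.45
ee_pos: [0.5784, -0.1194, 0.0072]
orientation: [-3.141, 0.0, -0.002]
ft_force: [0.3, 0.5, 2.7]
finger_gap: 0.423
finger_force: 30.0
```

Call:
{"op": "step_arm", "data": {"series": [{"travel": [0,0,0],"rotation": [0,0,0],"claw": 0.9},{"travel": [0,0,0],"rotation": [0,0,0],"claw": 0.9},{"travel": [0,0,0],"rotation": [0,0,0],"claw": 0.9},{"travel": [0,0,0],"rotation": [0,0,0],"claw": 0.9},{"travel": [0,0,0],"rotation": [0,0,0],"claw": 0.9}]}}

```text
t: 18.95
ee_pos: [0.5784, -0.1195, 0.0072]
orientation: [-3.141, 0.0, -0.002]
ft_force: [-0.6, 0.9, 6.4]
finger_gap: 0.424
finger_force: 30.0
```

```bash
python3 - <<'E'
from h import *
to(.5788,-.1195,.008)
to(.5824,.1023,.185)
E
```

```text
t 18.95 tcp [ 578.4 -119.5    7.2] gap 39.5 F [-0.6  0.9  6.4] gf 30.0
tool axes [[1.0, -0.0, 0.001], [-0.0, -1.0, -0.0], [0.001, 0.0, -1.0]] rotfix tool [-0.0001 -0.0011 -0.0001] travel mm [ 0.4  0.  -0.8]
t 18.95 tcp [ 578.4 -119.5    7.2] gap 39.5 F [-0.6  0.9  6.4] gf 30.0
tool axes [[1.0, -0.0, 0.001], [-0.0, -1.0, -0.0], [0.001, 0.0, -1.0]] rotfix tool [-0.0001 -0.0011 -0.0001] travel mm [   4.2 -221.8 -177.8]
```

Call:
{"op": "step_arm", "data": {"series": [{"travel": [0,0,-20],"rotation": [0,0,0],"claw": 0.9},{"travel": [0,0,-45],"rotation": [0,0,0],"claw": 0.9},{"travel": [0,0,-45],"rotation": [0,0,0],"claw": 0.9},{"travel": [0,0,-45],"rotation": [0,0,0],"claw": 0.9},{"travel": [0,-42,-23],"rotation": [0,0,0],"claw": 0.9}]}}

```text
t: 19.45
ee_pos: [0.5789, -0.0869, 0.188]
orientation: [3.133, -0.021, 0.009]
ft_force: [0.4, -0.6, -0.8]
finger_gap: 0.421
finger_force: 30.0
```

Call:
{"op": "step_arm", "data": {"series": [{"travel": [1,-45,0],"rotation": [0,0,0],"claw": 0.9},{"travel": [1,-45,0],"rotation": [0,0,0],"claw": 0.9},{"travel": [1,-45,0],"rotation": [0,0,0],"claw": 0.9},{"travel": [1,-45,0],"rotation": [0,0,0],"claw": 0.9},{"travel": [0,0,0],"rotation": [0,0,0],"claw": 0.9}]}}

```text
t: 19.95
ee_pos: [0.5801, 0.1132, 0.1834]
orientation: [-3.134, -0.022, 0.004]
ft_force: [0.4, -0.1, -1.5]
finger_gap: 0.421
finger_force: 30.0
```

Call:
{"op": "step_arm", "data": {"series": [{"travel": [0,0,0],"rotation": [0,0,0],"claw": 0.9},{"travel": [0,0,0],"rotation": [0,0,0],"claw": 0.9},{"travel": [0,0,0],"rotation": [0,0,0],"claw": 0.9},{"travel": [0,0,0],"rotation": [0,0,0],"claw": 0.9},{"travel": [0,0,0],"rotation": [0,0,0],"claw": 0.9}]}}

```text
t: 20.45
ee_pos: [0.582, 0.1013, 0.1845]
orientation: [3.141, -0.003, 0.0]
ft_force: [0.6, -0.0, -1.9]
finger_gap: 0.426
finger_force: 30.0
```

```bash
python3 - <<'E'
from h import *
to(.582,.1024,.138)
b=snap('scene')[:,:,::-1]
cv2.imwrite('pics/g5.png',cv2.resize(b[130:190,273:333],(600,600),interpolation=cv2.INTER_CUBIC))
E
```

```text
t 20.45 tcp [582.  101.3 184.5] gap 39.6 F [ 0.6 -0.  -1.9] gf 30.0
tool axes [[1.0, -0.002, 0.0], [-0.002, -1.0, 0.0], [0.0, -0.0, -1.0]] rotfix tool [ 0.0002 -0.0001 -0.0019] travel mm [-0.  -1.1 46.5]
```

View pics/g5.png

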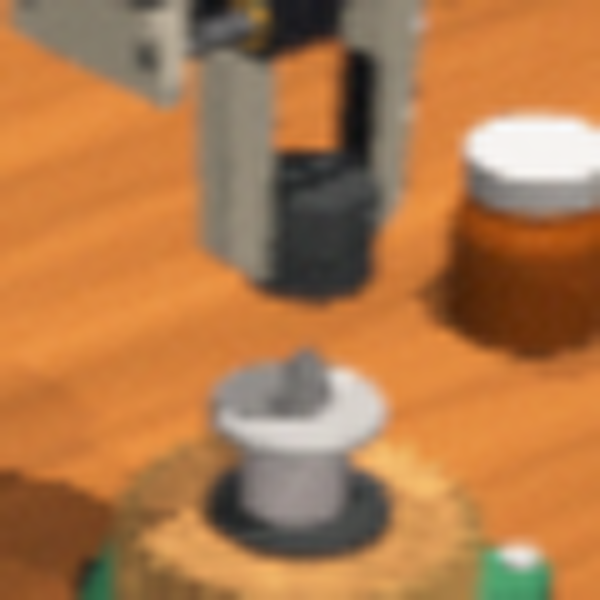

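The washer lies flat on the spacer at about (298,405), and the spindle tip is at (306,352). The retainer is held level above it, with its bottom centre near column 307. Lowering now.

Call:
{"op": "step_arm", "data": {"series": [{"travel": [0,-0.8,10],"rotation": [0,0,0],"claw": 0.9},{"travel": [0,0,10],"rotation": [0,0,0],"claw": 0.9},{"travel": [0,0,7],"rotation": [0,0,0],"claw": 0.9},{"travel": [0,0,5],"rotation": [0,0,0],"claw": 0.9},{"travel": [0,0,3],"rotation": [0,0,0],"claw": 0.9}]}}

```text
t: 21.0
ee_pos: [0.5816, 0.1032, 0.1485]
orientation: [3.141, -0.0, -0.002]
ft_force: [-0.1, 0.2, -1.7]
finger_gap: 0.418
finger_force: 30.0
```

Call:
{"op": "step_arm", "data": {"series": [{"travel": [0,0,3],"rotation": [0,0,0],"claw": 0.9},{"travel": [0,0,2],"rotation": [0,0,0],"claw": 0.9},{"travel": [0,0,2],"rotation": [0,0,0],"claw": 0.9},{"travel": [0,0,0],"rotation": [0,0,0],"claw": 0.9},{"travel": [0,0,0],"rotation": [0,0,0],"claw": 0.9}]}}

```text
t: 21.5
ee_pos: [0.5816, 0.1036, 0.1423]
orientation: [-3.141, -0.0, 0.001]
ft_force: [-1.1, 1.7, -1.8]
finger_gap: 0.419
finger_force: 30.0
```

Call:
{"op": "step_arm", "data": {"series": [{"travel": [0,1.0,2],"rotation": [0,0,0],"claw": 0.9},{"travel": [0,0,1.5],"rotation": [0,0,0],"claw": 0.9},{"travel": [0,0,1],"rotation": [0,0,0],"claw": 0.9},{"travel": [0,0,0.5],"rotation": [0,0,0],"claw": 0.9},{"travel": [0,0,0],"rotation": [0,0,0],"claw": 0.9}]}}

```text
t: 22.0
ee_pos: [0.5816, 0.1033, 0.1383]
orientation: [-3.14, -0.001, 0.0]
ft_force: [-3.5, 3.3, 4.3]
finger_gap: 0.422
finger_force: 30.0
```

Call:
{"op": "step_arm", "data": {"series": [{"travel": [0,0,0.8],"rotation": [0,0,0],"claw": 0.9},{"travel": [0,0,0],"rotation": [0,0,0],"claw": 0.9},{"travel": [0,0,0],"rotation": [0,0,0],"claw": 0.9},{"travel": [0,0,0],"rotation": [0,0,0],"claw": 0.9},{"travel": [0,0,0],"rotation": [0,0,0],"claw": 0.9}]}}

```text
t: 22.5
ee_pos: [0.5817, 0.1033, 0.1382]
orientation: [-3.14, -0.001, -0.0]
ft_force: [-5.4, 3.2, 7.5]
finger_gap: 0.423
finger_force: 30.0
```

Seated at the expected height, 138.2 mm, with 7.5 N of upward contact force. Now I'll release, retreat and check.

Call:
{"op": "step_arm", "data": {"series": [{"travel": [0,0,-0.8],"rotation": [0,0,0],"claw": 0.2},{"travel": [0,0,0],"rotation": [0,0,0],"claw": 0.2},{"travel": [0,0,0],"rotation": [0,0,0],"claw": 0.2},{"travel": [0,0,0],"rotation": [0,0,0],"claw": 0.2},{"travel": [0,0,0],"rotation": [0,0,0],"claw": 0.2}]}}

```text
t: 23.0
ee_pos: [0.5822, 0.1016, 0.1373]
orientation: [3.141, -0.001, 0.0]
ft_force: [-0.2, -0.2, 0.4]
finger_gap: 0.782
finger_force: 0.0
```

Call:
{"op": "step_arm", "data": {"series": [{"travel": [0,0,-25],"rotation": [0,0,0],"claw": 0.2},{"travel": [0,0,-40],"rotation": [0,0,0],"claw": 0.2},{"travel": [0,0,-20],"rotation": [0,0,0],"claw": 0.2},{"travel": [0,45,0],"rotation": [0,0,0],"claw": 0.2},{"travel": [0,45,0],"rotation": [0,0,0],"claw": 0.2}]}}

```text
t: 23.5
ee_pos: [0.5826, 0.0129, 0.2235]
orientation: [-3.141, -0.007, -0.004]
ft_force: [0.9, -0.7, -0.7]
finger_gap: 0.803
finger_force: 0.0
```

Call:
{"op": "step_arm", "data": {"series": [{"travel": [0,45,0],"rotation": [0,0,0],"claw": 0.2},{"travel": [0,45,0],"rotation": [0,0,0],"claw": 0.2},{"travel": [0,45,0],"rotation": [0,0,0],"claw": 0.2},{"travel": [0,0,0],"rotation": [0,0,0],"claw": 0.2},{"travel": [0,0,0],"rotation": [0,0,0],"claw": 0.2}]}}

```text
t: 24.0
ee_pos: [0.5816, -0.1246, 0.2222]
orientation: [3.141, -0.006, -0.0]
ft_force: [-0.1, 0.5, 0.3]
finger_gap: 0.8
finger_force: 0.0
```

```bash
python3 - <<'E'
from h import *
to(.5,0,.2)
b=snap('scene')[:,:,::-1]
cv2.imwrite('pics/g6.png',np.hstack([cv2.resize(b[135:195,273:333],(400,400),interpolation=cv2.INTER_CUBIC),cv2.resize(b[120:320,80:280],(400,400))]))
E
```

```text
t 24.0 tcp [ 581.6 -124.6  222.2] gap 74.4 F [-0.1  0.5  0.3] gf 0.0
tool axes [[1.0, -0.004, -0.0], [-0.004, -1.0, 0.0], [-0.0, -0.0, -1.0]] rotfix tool [ 0.0002  0.0003 -0.0038] travel mm [ -82.  -124.3   22.2]
```

View pics/g6.png

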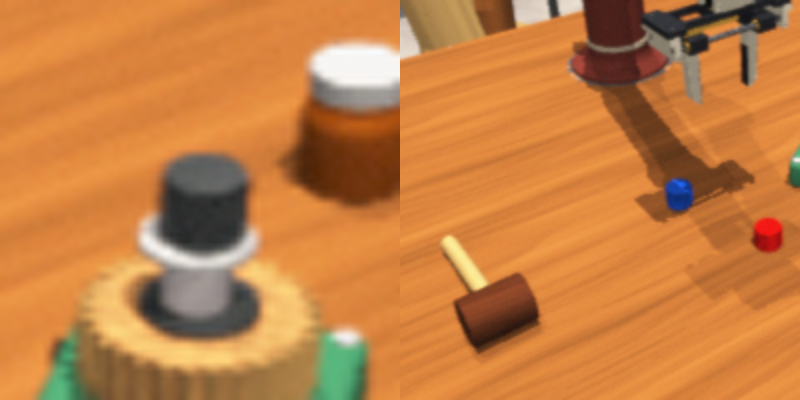

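The stack is upright and gap-free, with the cap at (205,200), the washer at (198,240) and the spacer below it. The gripper is clear, and the mallet, jar and look-alikes are undisturbed.

```bash
python3 -c "
from plant import ctrl
print(ctrl.close_job())"
```

```text
the job is handed in; nothing more can be done
None
```

The spacer, washer and retainer cap are on the spindle in that order and look fully seated without gaps in the final picture; the gripper is clear, I moved nothing else, and I handed the job in at about 24 s.

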